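# Change over the wash-tablet tubs

### The job

The next wash is whites, so change over the wash-tablet tubs: first push the open wine-red lid over so that it falls shut, then push the blue lid up by its front lip and over past upright, so that it leans back and stays open by itself. Only push with the fingers, without forcing the lids; pick nothing up, leave both tubs standing where they are and the other things undisturbed.

Things in the scene. Friction and masses are not known exactly. Their poses are not given: they have to be found in the camera images.
- blue_tub: Loose white plastic tub of wash tablets (about 1.8 kg), 100 (its x) x 150 (its y) x 100 mm high, 4 mm walls, with a navy blue lid and a navy blue patch on its front. Origin at the centre of its underside; x points from its front to its hinged rear, z up. Its front roughly faces the robot's right (-y), its hinge the left. The tablets inside lie below 65 mm.
- blue_lid (a joint): Hinge of the navy blue lid on the tub's rear top edge, starts shut. 0 = shut flat on the rim, 1.57 = upright, 1.9 rad = open, leaning back on its stop. No spring or catch, light damping: it falls shut below 1.57 and falls open beyond it.
- blue_hinge (a point): Middle of the navy blue lid's hinge line, on the tub's rear top edge (100 mm above the table); fixed to the tub, axes as the tub's. The lid (about 120 g), a flat plate 100 long x 150 wide x 6 mm plus its front lip, swings about its y axis.
- blue_lip (a point): Middle of the front edge of the navy blue lid's lip, at its underside. The lip, 90 wide and 6 mm thick, carries the lid plate on 25 mm beyond the tub's front wall, with nothing under it down to the table: a fingertip slanted in below it lifts the lid with about 1 N. The point lies 125 mm in front of the hinge and level with it when shut; open at 1.9 rad, 40 mm behind and 118 mm above the hinge. Moves with the lid.
- red_tub: Loose white plastic tub of wash tablets (about 1.8 kg), 100 (its x) x 150 (its y) x 100 mm high, 4 mm walls, with a dark wine-red lid and a dark wine-red patch on its front. Origin at the centre of its underside; x points from its front to its hinged rear, z up. Its front roughly faces the robot's right (-y), its hinge the left. The tablets inside lie below 65 mm.
- red_lid (a joint): Hinge of the dark wine-red lid on the tub's rear top edge, starts standing open, leaning back against its stop. 0 = shut flat on the rim, 1.57 = upright, 1.9 rad = open, leaning back on its stop. No spring or catch, light damping: it falls shut below 1.57 and falls open beyond it.
- red_hinge (a point): Middle of the dark wine-red lid's hinge line, on the tub's rear top edge (100 mm above the table); fixed to the tub, axes as the tub's. The lid (about 120 g), a flat plate 100 long x 150 wide x 6 mm plus its front lip, swings about its y axis.
- red_lip (a point): Middle of the front edge of the dark wine-red lid's lip, at its underside. The lip, 90 wide and 6 mm thick, carries the lid plate on 25 mm beyond the tub's front wall, with nothing under it down to the table: a fingertip slanted in below it lifts the lid with about 1 N. The point lies 125 mm in front of the hinge and level with it when shut; open at 1.9 rad, 40 mm behind and 118 mm above the hinge. Moves with the lid.
- dosing_cup: Loose yellow dosing cup, 54 mm wide, 45 mm high; origin at its underside's centre. Bystander.
- detergent: Loose blue bottle with pink cap, 76 mm wide, 170 mm high; origin at its underside's centre. Bystander.
- softener: Loose pink bottle with blue cap, 68 mm wide, 160 mm high; origin at its underside's centre. Bystander.
- salt_jar: Loose white jar with green cap, 72 mm wide, 90 mm high; origin at its underside's centre. Bystander.
- spray: Loose clear spray bottle with green trigger head, 68 mm wide, 176 mm high; origin at its underside's centre. Bystander.
- brush: Loose flat brush with a wooden handle and grey head, lying on the table; origin at its underside. Bystander.
Mind the look-alikes: they are no part of the job. What is shaped like the blue_tub but green is not meant. What is shaped like the red_tub but green is not meant.

How it is judged:
By the outcome, as a careful person would: the job done as asked, in the order asked, and still so for the second after the job is handed in, with the robot touching nothing.
It also fails if it takes over 59 s, if anything falls off the work surface, if the arm or the gripper's body presses on something with over 40 N, if the wrist force passes 120 N, or if a joint passes its speed limit or range.

### The arm

A 6-joint arm with a two-finger parallel gripper is mounted at the origin on the work surface. World frame = base frame: x ahead of the robot, y to its left, z up, the work surface at z = 0. Lengths are in mm, angles in rad, forces in N, time in s.
With the tool pointing down it reaches from about 350 to 975 mm from the base axis. Payload 7.1 kg.
Tool frame: the origin (TCP) lies at the very end of the fingers, on their centre line; the grasp point (between the pads) lies 19 mm behind it; x points along the fingers, y is the direction in which the jaws open and shut, and the axes are right-handed (so a half turn about x gives the same grasp; the last joint's range is limited). The gripper opens to 88 mm and grips with 3 to 60 N. Pads are 20 mm wide; open, the fingers measure 115 mm over their backs; the gripper's body (75 mm by 178 mm) begins 61 mm behind the grasp point.
Start: joints at [-1.362, 0.423, 1.63, -0, 1.089, -0.019], TCP at [141.166, -608.832, 222.675] pointing down, gripper open.
Joint ranges: [-3, 3], [-0.9, 2.11], [0.09, 2.58], [-1.31, 4.45], [0.11, 2.69], [-2.54, 2.54]. Speed limits (rad/s): [2.39, 2.39, 3.01, 3.14, 3.14, 3.14].

### API

Orientations are given as a rotation vector (axis times angle).
In Python, from workcell import ctrl gives the robot as it stands. The module is installed in compiled form; this text tells all that it offers.
- The arm moves only by the tool carry_out, never from a script. Its argument "commands" is a list of rows, each a list of 6 numbers: the shift along the tool's x, y, z in m, then the turn, a rotation vector about the tool's x, y, z in degrees. In form: [[tx, ty, tz, rx, ry, rz], ...]. A call has 1 to 8 rows; each row shifts and turns the pose as measured when the row begins, along the tool's axes as they then stand; what a row does not reach is not made up. A row lasts 1/8 s, in which the tool goes at most 62.5 mm and 10.7 degrees, less where a joint would pass 70% of its speed; a pose out of reach is approached as far as the arm can. A call with a gripper value outside its range is refused whole. "grip" is the closure, from 0 (fully open) to 1 (shut), set as the call begins (left out, the last holds). The fingers move at their own pace and stop on an object; the grip force is fixed at half the most. Time passes only in rows, so rows that do not move let the fingers close. It gives the time, the measured TCP pose, the force and the opening at its end, in the units of the state.
- ctrl.get_obs(): the state, without advancing time (a new reading comes with each control period).
- ctrl.get_image(name): name is "side" or "top" or "wrist"; returns a dict with "pixels" (400x640x3 uint8, blue, green, red), "intrinsics" (3x3 intrinsics, pixels), "dist_coeffs" ([k1, k2, p1, p2, k3] as OpenCV has them; the pictures are not rectified), "rvec" (rotation vector, rad) and "tvec" (3), from world to camera coordinates, as OpenCV has them. Camera axes: x right, y down, z forward; pixel columns grow to the right and rows downward; lengths in mm; the calibration is good to about 2 mm. A picture is of the moment at which its call begins. There is no depth.
- ctrl.close_job(): hands the job in, once; it reports no verdict.
The state is a dict: "t": time; "qpos": joint angles; "qvel": joint speeds; "joint_torque": joint torques, N m; "ee_pos": TCP position; "orientation": TCP orientation; "ft_force": force on the tool from outside, world axes, zero at the start; "moment": the same for the moment, N m; "width": finger opening in mm.
Only numpy, scipy, OpenCV 4.12 (cv2) and the standard library are available. Lean on these libraries where they do the work, as an engineer would, in place of code of your own. Each camera call takes 0.05 s, during which the arm holds its last target. There are 200 camera calls.

## Working session

There is one attempt and no reset: what is moved stays moved. The work goes in short steps, Python scripts to look and compute and a tool call to move; the robot and the scene stay as the last step left them, time stands still between calls to the robot, and variables do not carry over. Pictures are saved under pics/ and viewed, about 8 in all and at most 12, crops included, and the job is handed in when it is done.

Besides the shell and the picture viewer there is one more tool, called after ">>>" in YAML: its name, and indented under it one key for each argument. carry_out: Moves the arm, as the interface text tells. Its arguments: {"type":"object","properties":{"commands":{"type":"array"},"grip":{"type":"number"}},"required":["commands"]}

```bash
mkdir -p pics; cat > h.py <<'E'
import numpy as np, cv2
from workcell import ctrl
def look(n,f,crop=None,s=1):
    d=ctrl.get_image(n); np.savez('pics/'+f+'.npz',**{k:np.array(v) for k,v in d.items()})
    p=np.array(d['pixels'])
    if crop: x0,y0,x1,y1=crop; p=p[y0:y1,x0:x1]
    if s!=1: p=cv2.resize(p,None,fx=s,fy=s,interpolation=cv2.INTER_CUBIC)
    cv2.imwrite('pics/'+f+'.png',p)
def atz(f,uv,z):
    d=np.load('pics/'+f+'.npz'); R=cv2.Rodrigues(d['rvec'])[0]; t=d['tvec'].reshape(3)
    u=cv2.undistortPoints(np.array([[uv]],float),d['intrinsics'],d['dist_coeffs'])[0,0]
    r=R.T@np.array([u[0],u[1],1]); c=-R.T@t
    return c+r*(z-c[2])/r[2]
def proj(f,P):
    d=np.load('pics/'+f+'.npz'); return cv2.projectPoints(np.array(P,float).reshape(-1,1,3),d['rvec'],d['tvec'],d['intrinsics'],d['dist_coeffs'])[0].reshape(-1,2)
E
python3 - <<'E'
from h import *
look('top','top0'); look('side','side0')
o=ctrl.get_obs(); print(o)
E
```

```text
{'t': 0.1, 'qpos': array([-1.36200430e+00,  4.23773058e-01,  1.63058640e+00,  4.06107314e-05,
        1.08861218e+00, -1.89980728e-02]), 'qvel': array([-0.00013128, -0.00072854, -0.00257566, -0.00113425,  0.00079168,
        0.00098827]), 'joint_torque': array([ 3.43593993e-04, -5.45614278e+01, -2.74325019e+01,  6.44143671e-02,
        1.87466905e-02, -1.28818044e-05]), 'ee_pos': array([ 141.07535669, -608.36244845,  221.98471972]), 'orientation': array([ 2.10132404,  0.24181749, -2.10152468]), 'ft_force': array([ 0.45879407,  0.13310301, -0.248505  ]), 'moment': array([-0.01742892, -0.01388256,  0.02606661]), 'width': 88.02548658578971}
```

View pics/top0.png

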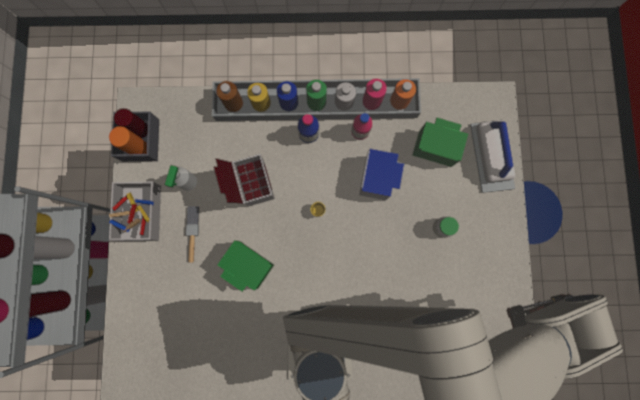

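View pics/side0.png

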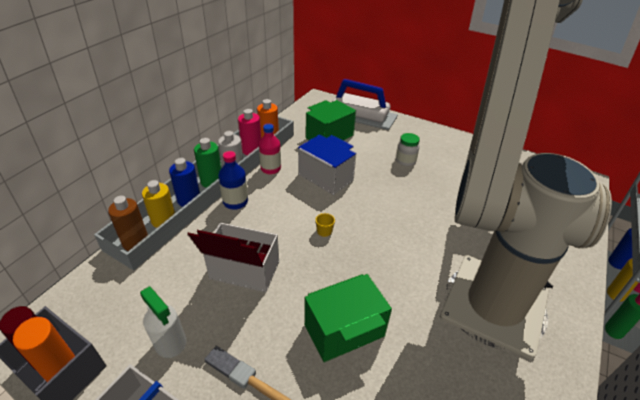

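The top view shows the open red tub around px (247,180) with its lid leaning left at (228,182), and the blue tub around (380,174) with its lip to the right at (398,176). Next I'll enlarge both.

```bash
python3 - <<'E'
from h import *
p=np.load('pics/top0.npz')['pixels']
a=cv2.resize(p[140:215,205:285],None,fx=5,fy=5,interpolation=cv2.INTER_CUBIC)
b=cv2.resize(p[140:215,345:425],None,fx=5,fy=5,interpolation=cv2.INTER_CUBIC)
cv2.imwrite('pics/crop.png',np.hstack([a,b]))
print(atz('top0',(320,375),0),atz('top0',(380,174),100))
E
```

```text
[-97.17692666  -0.74986701   0.        ] [ 578.9577148  -215.84365485  100.        ]
```

View pics/crop.png

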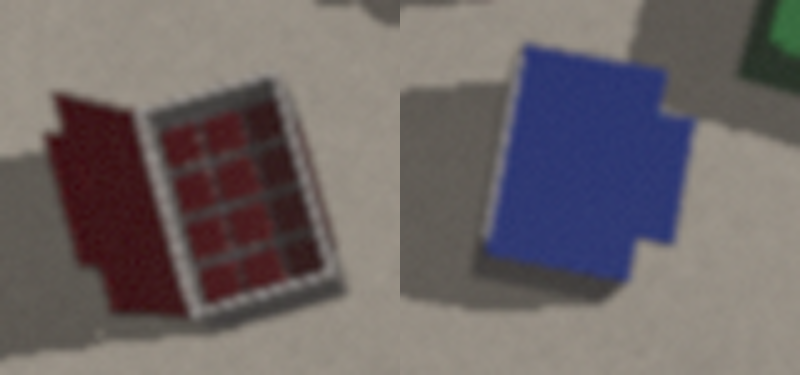

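```bash
cat > tubs.py <<'E'
from h import *
def fit(pts,local,z):
    w=np.array([atz('top0',p,z)[:2] for p in pts]); l=np.array(local,float)
    wc,lc=w.mean(0),l.mean(0); H=(l-lc).T@(w-wc)
    th=np.arctan2(H[0,1]-H[1,0],H[0,0]+H[1,1]); R=np.array([[np.cos(th),-np.sin(th)],[np.sin(th),np.cos(th)]])
    t=wc-R@lc; return th,t,np.linalg.norm(l@R.T+t-w,axis=1),w
f=lambda x,y,x0,y0:((x+.5)/5-.5+x0,(y+.5)/5-.5+y0)
# tub x: front->hinge (~+y world); tub y ~ -x world. local rel. to hinge midpoint
B=fit([f(x-400,y,345,140) for x,y in [(524,44),(667,70),(487,252),(630,281),(694,118),(674,243)]],
 [(0,-75),(-100,-75),(0,75),(-100,75),(-125,-45),(-125,45)],106)
Rd=fit([f(x,y,205,140) for x,y in [(143,110),(280,80),(337,272),(193,318)]],[(0,-75),(-100,-75),(-100,75),(0,75)],100)
if __name__=='__main__':
  for n,o in(('blue',B),('red',Rd)): print(n,np.degrees(o[0]),o[1],o[2].round(1)); print(o[3].round())
  th,t=Rd[:2]; R=np.array([[np.cos(th),-np.sin(th)],[np.sin(th),np.cos(th)]])
  print('redlip',R@[40,0]+t, proj('top0',[*(R@[40,-45]+t),218]),proj('top0',[*(R@[40,45]+t),218]),'seen',f(48,135,205,140),f(78,265,205,140))
E
python3 tubs.py; python3 - <<'E'
from h import *
o=ctrl.get_obs(); print(cv2.Rodrigues(o['orientation'])[0].round(3))
print('detergent',atz('top0',(308,122),170),'soft',atz('top0',(362,119),160),'cup',atz('top0',(318,209),45),'jar',atz('top0',(447,226),90),'spray',atz('top0',(174,177),176),'gL',atz('top0',(448,138),100),'gR',atz('top0',(245,265),106))
E
```

```text
blue 78.24509067027383 [ 595.85437079 -165.83766547] [1.8 1.1 2.1 0.6 1.5 1.6]
[[ 668. -182.]
 [ 648. -279.]
 [ 524. -152.]
 [ 502. -248.]
 [ 614. -296.]
 [ 528. -279.]]
red 104.89429678360133 [557.41170762 268.64129179] [1.9 5.9 5.  1.2]
[[630. 286.]
 [650. 192.]
 [516. 153.]
 [486. 250.]]
redlip [547.13024366 307.29735857] [[215.17349137 165.61104312]] [[222.06215182 192.8364867 ]] seen (214.2, 166.6) (220.2, 192.6)
[[-0.     0.226 -0.974]
 [ 0.001 -0.974 -0.226]
 [-1.    -0.001 -0.   ]]
detergent [743.84327478  26.24864665 170.        ] soft [ 754.54318119 -153.56967617  160.        ] cup [468.32858291  -2.55453777  45.        ] jar [ 398.92191764 -436.54647291   90.        ] spray [564.45121997 461.59849024 176.        ] gL [ 701.65795924 -454.64377259  100.        ] gR [279.03826474 241.24697573 106.        ]
```

```bash
cat > plan.py <<'E'
from tubs import *
from scipy.spatial.transform import Rotation as Ro, Slerp
def at(T,s,z,off=0):  # point s behind the hinge (along tub x), off along tub y
    th,t=T[:2]; c,n=np.cos(th),np.sin(th); return np.array([t[0]+s*c-off*n,t[1]+s*n+off*c,z])
def rot(T,tilt=0):    # fingers down, tilted towards tub x; jaws along -tub y
    th=T[0]; d=np.array([np.cos(th),np.sin(th),0]); a=np.radians(tilt)
    x=np.sin(a)*d-np.cos(a)*np.array([0,0,1]); y=np.cross(d,[0,0,1]); return Ro.from_matrix(np.array([x,y,np.cross(x,y)]).T)
def plan(way):        # way: list of (pos, Ro, rows)
    o=ctrl.get_obs(); p=np.array(o['ee_pos']); r=Ro.from_rotvec(o['orientation'])
    print('t',round(o['t'],2),'at',p.round(),'F',np.round(o['ft_force'],1),'w',round(o['width']))
    for P,Rt,n in way:
        sl=Slerp([0,1],Ro.concatenate([r,Rt])); ps=[p+(P-p)*k/n for k in range(n+1)]
        for k in range(n):
            a,b=sl(k/n),sl((k+1)/n)
            print([*(a.inv().apply(ps[k+1]-ps[k])/1000).round(3).tolist(),*np.degrees((a.inv()*b).as_rotvec()).round(1).tolist()])
        print('--'); p,r=np.array(P,float),Rt
E
python3 - <<'E'
from plan import *
s=Ro.from_rotvec(ctrl.get_obs()['orientation']); e=rot(Rd); sl=Slerp([0,1],Ro.concatenate([s,e]))
plan([((141,-608,340),s,2),((480,-350,345),sl(.35),8),((560,0,345),sl(.7),7),(at(Rd,82,345),e,7)])
E
```

```text
t 0.1 at [ 141. -608.  222.] F [ 0.5  0.1 -0.2] w 88
[-0.059, -0.0, -0.0, 0.0, 0.0, 0.0]
[-0.059, -0.0, -0.0, 0.0, 0.0, 0.0]
--
[-0.001, -0.022, -0.049, -4.0, -0.0, 0.0]
[-0.001, -0.018, -0.05, -4.0, -0.0, 0.0]
[-0.001, -0.015, -0.051, -4.0, -0.0, 0.0]
[-0.001, -0.011, -0.052, -4.0, -0.0, 0.0]
[-0.001, -0.008, -0.053, -4.0, -0.0, 0.0]
[-0.001, -0.004, -0.053, -4.0, -0.0, 0.0]
[-0.001, -0.0, -0.053, -4.0, -0.0, 0.0]
[-0.001, 0.004, -0.053, -4.0, -0.0, 0.0]
--
[0.0, -0.027, -0.044, -4.6, -0.0, 0.0]
[0.0, -0.024, -0.046, -4.6, -0.0, 0.0]
[0.0, -0.02, -0.047, -4.6, -0.0, 0.0]
[0.0, -0.016, -0.049, -4.6, -0.0, 0.0]
[0.0, -0.012, -0.05, -4.6, -0.0, 0.0]
[0.0, -0.008, -0.051, -4.6, -0.0, 0.0]
[0.0, -0.004, -0.051, -4.6, -0.0, 0.0]
--
[0.0, -0.014, -0.048, -3.9, -0.0, 0.0]
[0.0, -0.011, -0.049, -3.9, -0.0, 0.0]
[0.0, -0.008, -0.049, -3.9, -0.0, 0.0]
[0.0, -0.004, -0.05, -3.9, -0.0, 0.0]
[0.0, -0.001, -0.05, -3.9, -0.0, 0.0]
[0.0, 0.003, -0.05, -3.9, -0.0, 0.0]
[0.0, 0.006, -0.049, -3.9, -0.0, 0.0]
--
```

>>> carry_out:
  commands:
    - [-0.06,0,0,0,0,0]
    - [-0.06,0,0,0,0,0]
    - [0,-0.022,-0.049,-4,0,0]
    - [0,-0.018,-0.05,-4,0,0]
    - [0,-0.015,-0.051,-4,0,0]
    - [0,-0.011,-0.052,-4,0,0]
    - [0,-0.008,-0.053,-4,0,0]
    - [0,-0.004,-0.053,-4,0,0]
  grip: 1

```text
t: 1.1
ee_pos: [399.0, -409.3, 343.5]
orientation: [1.849, 0.632, -1.847]
ft_force: [-0.0, -0.1, 1.0]
width: 11.3
```

>>> carry_out:
  commands:
    - [0,0,-0.053,-4,0,0]
    - [0,0.004,-0.053,-4,0,0]
    - [0,-0.027,-0.044,-4.6,0,0]
    - [0,-0.024,-0.046,-4.6,0,0]
    - [0,-0.02,-0.047,-4.6,0,0]
    - [0,-0.016,-0.049,-4.6,0,0]
    - [0,-0.012,-0.05,-4.6,0,0]
    - [0,-0.008,-0.051,-4.6,0,0]

```text
t: 2.1
ee_pos: [551.9, -29.8, 342.4]
orientation: [1.412, 1.076, -1.411]
ft_force: [0.7, -1.0, 0.6]
width: 0.7
```

```bash
python3 - <<'E'
from plan import *
e=rot(Rd); print(ctrl.get_obs()['qpos'].round(2))
plan([(at(Rd,82,345),e,8)])
E
```

```text
[-0.08  0.2   1.66  0.01  1.29  0.19]
t 2.1 at [552. -30. 342.] F [ 0.7 -1.   0.6] w 1
[0.0, -0.015, -0.045, -3.8, -0.1, 0.0]
[0.0, -0.012, -0.046, -3.8, -0.1, 0.0]
[-0.0, -0.009, -0.046, -3.8, -0.1, 0.0]
[-0.0, -0.005, -0.047, -3.8, -0.1, 0.0]
[-0.0, -0.002, -0.047, -3.8, -0.1, 0.0]
[-0.0, 0.001, -0.047, -3.8, -0.1, 0.0]
[-0.0, 0.004, -0.047, -3.8, -0.1, 0.0]
[-0.0, 0.007, -0.047, -3.8, -0.1, 0.0]
--
```

>>> carry_out:
  commands:
    - [0,-0.015,-0.045,-3.8,0,0]
    - [0,-0.012,-0.046,-3.8,0,0]
    - [0,-0.009,-0.046,-3.8,0,0]
    - [0,-0.005,-0.047,-3.8,0,0]
    - [0,-0.002,-0.047,-3.8,0,0]
    - [0,0.001,-0.047,-3.8,0,0]
    - [0,0.004,-0.047,-3.8,0,0]
    - [0,0.007,-0.047,-3.8,0,0]

```text
t: 3.1
ee_pos: [530.5, 360.1, 342.6]
orientation: [1.006, 1.338, -1.008]
ft_force: [1.2, -0.1, -1.0]
width: 0.4
```

>>> carry_out:
  commands:
    - [0.03,0,0,0,0,0]
    - [0.03,0,0,0,0,0]
    - [0,0,0,0,0,0]

```text
t: 3.48
ee_pos: [528.4, 364.6, 279.8]
orientation: [1.0, 1.342, -1.004]
ft_force: [-0.4, -0.7, 0.1]
width: 0.2
```

```bash
python3 - <<'E'
from plan import *
look('wrist','w1'); look('side','s1',(120,150,360,330),3)
e=rot(Rd)
plan([(at(Rd,82,190),e,4),(at(Rd,60,190),e,2),(at(Rd,-30,190),e,6)])
E
```

```text
t 3.58 at [530. 365. 283.] F [-0.6  1.   0.7] w 0
[0.023, 0.0, 0.005, 0.3, -0.1, 0.1]
[0.023, 0.0, 0.005, 0.3, -0.1, 0.1]
[0.023, 0.0, 0.005, 0.3, -0.1, 0.1]
[0.023, 0.0, 0.005, 0.3, -0.1, 0.1]
--
[0.0, -0.0, 0.011, 0.0, 0.0, 0.0]
[0.0, 0.0, 0.011, 0.0, 0.0, 0.0]
--
[0.0, -0.0, 0.015, 0.0, 0.0, 0.0]
[0.0, -0.0, 0.015, 0.0, 0.0, 0.0]
[0.0, -0.0, 0.015, 0.0, 0.0, 0.0]
[0.0, 0.0, 0.015, 0.0, 0.0, 0.0]
[0.0, -0.0, 0.015, 0.0, 0.0, 0.0]
[0.0, -0.0, 0.015, 0.0, 0.0, 0.0]
--
```

View pics/w1.png

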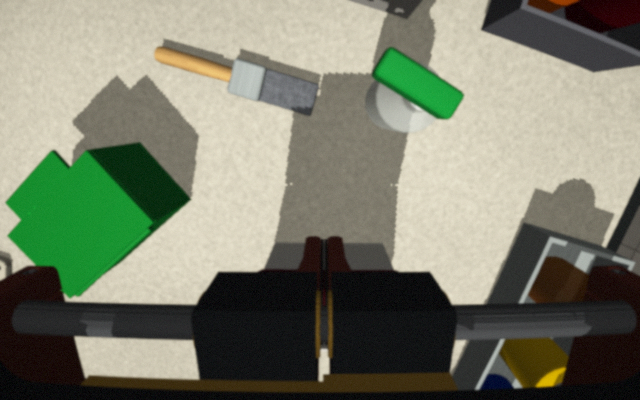

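View pics/s1.png

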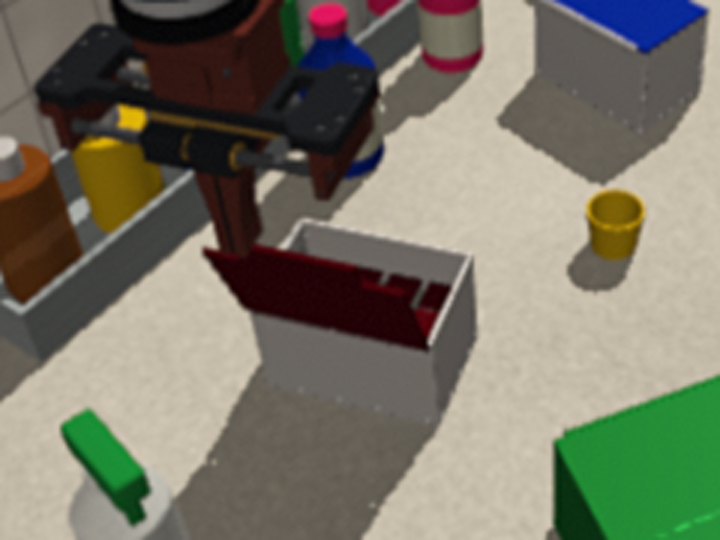

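```bash
python3 - <<'E'
from plan import *
q=[at(Rd,0,100,-75),at(Rd,0,100,75),at(Rd,40,218,-45),at(Rd,40,218,45),at(Rd,34,195,-75),at(Rd,34,195,75),at(Rd,-100,100,75),at(Rd,-100,100,-75),ctrl.get_obs()['ee_pos']]
print(((proj('s1',q)-[120,150])*3).round())
R=cv2.Rodrigues(np.load('pics/s1.npz')['rvec'])[0];print(-R.T@np.load('pics/s1.npz')['tvec'].ravel())
E
```

```text
[[254. 299.]
 [437. 343.]
 [239. 233.]
 [362. 261.]
 [210. 242.]
 [410. 288.]
 [481. 251.]
 [309. 213.]
 [244. 239.]]
[ 99.94617763 714.39745355 803.97829676]
```

The wrist and side views agree with the model. The hinge line in the side crop runs (245,305)–(430,345) and the fingertip is at (238,248), behind the lid. I'll lower it and push.

>>> carry_out:
  commands:
    - [0.03,0,0.002,0,0,0]
    - [0.03,0,0.002,0,0,0]
    - [0.03,0,0.002,0,0,0]
    - [0,0,0.01,0,0,0]
    - [0,0,0.01,0,0,0]

```text
t: 4.2
ee_pos: [542.7, 342.3, 200.7]
orientation: [1.016, 1.334, -0.988]
ft_force: [-0.5, 0.2, 0.2]
width: 0.7
```

>>> carry_out:
  commands:
    - [0,0,0.012,0,0,0]
    - [0,0,0.012,0,0,0]
    - [0,0,0.012,0,0,0]
    - [0,0,0.012,0,0,0]

```text
t: 4.7
ee_pos: [558.8, 293.2, 204.3]
orientation: [1.022, 1.331, -0.984]
ft_force: [0.5, -0.3, 0.6]
width: 0.4
```

```bash
python3 - <<'E'
from plan import *
e=rot(Rd); plan([(at(Rd,-30,190),e,6)])
E
```

```text
t 4.7 at [559. 293. 204.] F [ 0.5 -0.3  0.6] w 0
[0.002, -0.001, 0.009, 0.2, -0.2, -0.2]
[0.002, -0.001, 0.009, 0.2, -0.2, -0.2]
[0.002, -0.001, 0.009, 0.2, -0.2, -0.2]
[0.002, -0.001, 0.009, 0.2, -0.2, -0.2]
[0.002, -0.001, 0.009, 0.2, -0.2, -0.2]
[0.002, -0.001, 0.009, 0.2, -0.2, -0.2]
--
```

>>> carry_out:
  commands:
    - [0.003,-0.001,0.012,0,0,0]
    - [0.003,-0.001,0.012,0,0,0]
    - [0,0,0.012,0,0,0]
    - [0,0,0.012,0,0,0]
    - [0,0,0.012,0,0,0]
    - [0,0,0,0,0,0]
    - [0,0,0,0,0,0]
    - [0,0,0,0,0,0]

```text
t: 5.7
ee_pos: [574.5, 230.0, 196.4]
orientation: [1.022, 1.331, -0.985]
ft_force: [-1.4, 0.6, -0.1]
width: 0.4
```

```bash
python3 - <<'E'
from plan import *
look('side','s2',(120,150,360,330),3)
e=rot(Rd); plan([(at(Rd,-30,345),e,3)])
E
```

```text
t 5.75 at [574. 230. 196.] F [-0.2 -1.   0.5] w 0
[-0.049, -0.001, -0.005, 0.3, -0.3, -0.3]
[-0.049, -0.002, -0.004, 0.3, -0.3, -0.3]
[-0.05, -0.002, -0.004, 0.3, -0.3, -0.3]
--
```

View pics/s2.png

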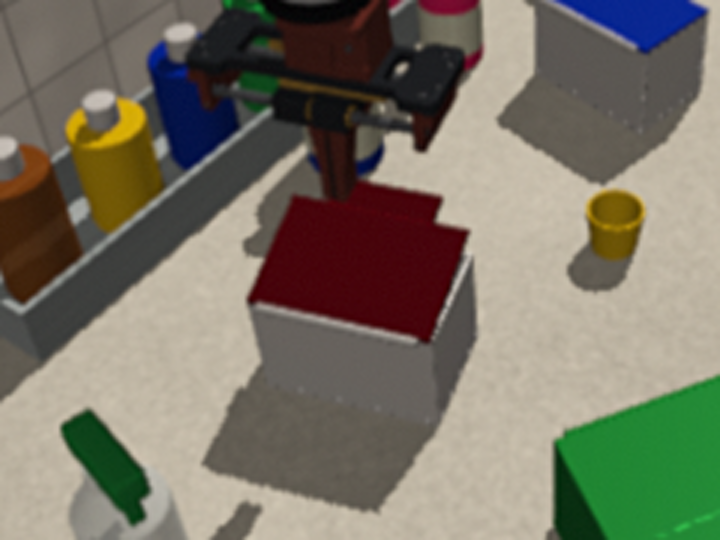

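Red lid is shut flat (crop, (360,265)) and the tub hasn't moved. On to the blue tub.

```bash
python3 - <<'E'
from plan import *
print(atz('top0',(418,155),106),atz('top0',(418,155),0))
p=np.array(ctrl.get_obs()['ee_pos']); r=Ro.from_rotvec(ctrl.get_obs()['orientation'])
plan([(p+[0,0,100],r,2),((562,-20,320),Slerp([0,1],Ro.concatenate([r,rot(B,45)]))(.3),6),(at(B,-155,320,15),rot(B,45),8)])
E
```

```text
[ 641.81877958 -347.00866207  106.        ] [ 667.4822911  -372.86407816    0.        ]
t 5.75 at [574. 230. 196.] F [-0.2 -1.   0.5] w 0
[-0.05, 0.001, -0.001, 0.0, 0.0, 0.0]
[-0.05, 0.001, -0.001, 0.0, 0.0, 0.0]
--
[-0.005, -0.013, 0.039, 1.3, 2.2, 0.5]
[-0.006, -0.012, 0.04, 1.3, 2.2, 0.5]
[-0.008, -0.011, 0.04, 1.3, 2.2, 0.5]
[-0.01, -0.01, 0.039, 1.3, 2.2, 0.5]
[-0.011, -0.009, 0.039, 1.3, 2.2, 0.5]
[-0.013, -0.008, 0.039, 1.3, 2.2, 0.5]
--
[-0.009, -0.006, 0.035, 2.3, 3.8, 0.9]
[-0.012, -0.005, 0.035, 2.3, 3.8, 0.9]
[-0.014, -0.003, 0.034, 2.3, 3.8, 0.9]
[-0.016, -0.002, 0.033, 2.3, 3.8, 0.9]
[-0.018, -0.0, 0.032, 2.3, 3.8, 0.9]
[-0.02, 0.001, 0.031, 2.3, 3.8, 0.9]
[-0.022, 0.003, 0.029, 2.3, 3.8, 0.9]
[-0.024, 0.005, 0.028, 2.3, 3.8, 0.9]
--
```

>>> carry_out:
  commands:
    - [-0.05,0,0,0,0,0]
    - [-0.05,0,0,0,0,0]
    - [-0.005,-0.013,0.039,1.3,2.2,0.5]
    - [-0.006,-0.012,0.04,1.3,2.2,0.5]
    - [-0.008,-0.011,0.04,1.3,2.2,0.5]
    - [-0.01,-0.01,0.039,1.3,2.2,0.5]
    - [-0.011,-0.009,0.039,1.3,2.2,0.5]
    - [-0.013,-0.008,0.039,1.3,2.2,0.5]

```text
t: 6.75
ee_pos: [563.7, -21.9, 324.5]
orientation: [1.299, 1.436, -0.938]
ft_force: [0.0, -0.2, 0.1]
width: 0.5
```

>>> carry_out:
  commands:
    - [-0.009,-0.006,0.035,2.3,3.8,0.9]
    - [-0.012,-0.005,0.035,2.3,3.8,0.9]
    - [-0.014,-0.003,0.034,2.3,3.8,0.9]
    - [-0.016,-0.002,0.033,2.3,3.8,0.9]
    - [-0.018,0,0.032,2.3,3.8,0.9]
    - [-0.02,0.001,0.031,2.3,3.8,0.9]
    - [-0.022,0.003,0.029,2.3,3.8,0.9]
    - [-0.024,0.005,0.028,2.3,3.8,0.9]

```text
t: 7.75
ee_pos: [554.8, -324.7, 320.1]
orientation: [1.979, 1.615, -0.778]
ft_force: [0.8, -0.8, 0.9]
width: 0.5
```

```bash
python3 - <<'E'
from plan import *
print(ctrl.get_obs()['qpos'].round(2))
e=rot(B,45)
plan([(at(B,-160,320,15),e,1),(at(B,-160,82,15),e,6)])
E
```

```text
[-0.84  0.61  1.33  0.64  1.73 -0.7 ]
t 7.75 at [ 555. -325.  320.] F [ 0.8 -0.8  0.9] w 1
[0.003, -0.007, -0.003, 0.3, -1.9, 0.0]
--
[0.028, 0.0, 0.028, 0.0, 0.0, 0.0]
[0.028, 0.0, 0.028, 0.0, 0.0, 0.0]
[0.028, 0.0, 0.028, 0.0, 0.0, 0.0]
[0.028, 0.0, 0.028, 0.0, 0.0, 0.0]
[0.028, 0.0, 0.028, 0.0, 0.0, 0.0]
[0.028, 0.0, 0.028, 0.0, 0.0, 0.0]
--
```

>>> carry_out:
  commands:
    - [0.003,-0.007,-0.003,0,-1.9,0]
    - [0.028,0,0.028,0,0,0]
    - [0.028,0,0.028,0,0,0]
    - [0.028,0,0.028,0,0,0]
    - [0.02,0,0.02,0,0,0]
    - [0,0,0,0,0,0]

```text
t: 8.5
ee_pos: [549.8, -317.3, 170.3]
orientation: [1.946, 1.593, -0.81]
ft_force: [-0.1, -0.8, 0.2]
width: 0.4
```

```bash
python3 - <<'E'
from plan import *
look('wrist','w2'); look('side','s3',(250,100,450,230),4)
e=rot(B,45)
q=[at(B,-125,100,-45),at(B,-125,100,45),at(B,-100,106,-75),at(B,-100,106,75),at(B,0,106,-75),at(B,0,106,75)]
print(proj('w2',q).round(),((proj('s3',q)-[250,100])*4).round())
plan([(at(B,-160,82,15),e,3),(at(B,-123,82,15),e,4)])
E
```

```text
[[404. 250.]
 [282. 249.]
 [441. 217.]
 [244. 215.]
 [423. 119.]
 [258. 117.]] [[330. 143.]
 [419. 187.]
 [281. 135.]
 [430. 208.]
 [195. 185.]
 [345. 265.]]
t 8.6 at [ 551. -319.  173.] F [-0.1  0.1 -0.1] w 1
[0.021, -0.001, 0.021, 0.2, 0.2, -0.0]
[0.021, -0.001, 0.022, 0.2, 0.2, -0.0]
[0.021, -0.001, 0.022, 0.2, 0.2, -0.0]
--
[0.007, -0.0, -0.007, 0.0, 0.0, 0.0]
[0.007, 0.0, -0.007, 0.0, 0.0, 0.0]
[0.007, 0.0, -0.007, 0.0, 0.0, 0.0]
[0.007, -0.0, -0.007, 0.0, 0.0, 0.0]
--
```

View pics/w2.png

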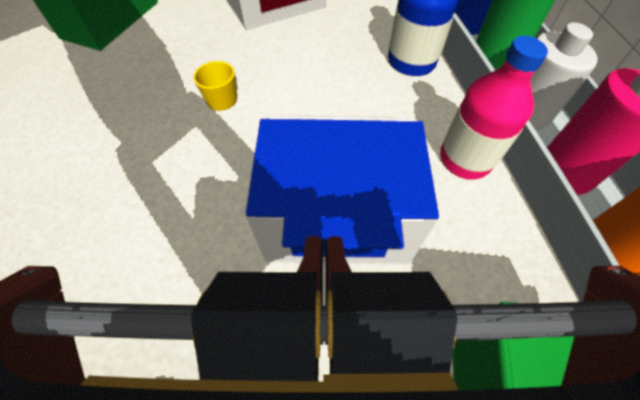

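View pics/s3.png

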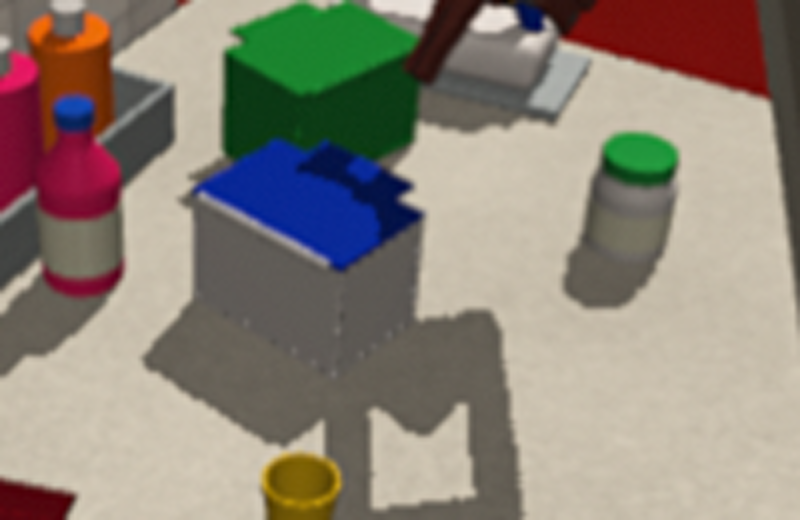

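The wrist view puts the blue lip corners at (403,250) and (283,249), within 2 px of the prediction. The green tub is close under the gripper's right side, so I shift 10 mm away while going down, then slide under the lip.

>>> carry_out:
  commands:
    - [0.021,-0.005,0.021,0,0.2,0]
    - [0.021,-0.005,0.022,0,0.2,0]
    - [0.021,-0.003,0.022,0,0.2,0]
    - [0,0,0,0,0,0]

```text
t: 9.1
ee_pos: [538.5, -318.7, 79.2]
orientation: [1.95, 1.591, -0.798]
ft_force: [0.3, -0.1, -0.1]
width: 0.2
```

```bash
python3 - <<'E'
from plan import *
e=rot(B,45); 
plan([(at(B,-122,82,25),e,4)])
E
```

```text
t 9.1 at [ 539. -319.   79.] F [ 0.3 -0.1 -0.1] w 0
[0.006, 0.0, -0.007, 0.2, 0.0, -0.0]
[0.006, 0.0, -0.007, 0.2, 0.0, -0.0]
[0.006, 0.0, -0.007, 0.2, 0.0, -0.0]
[0.006, 0.0, -0.007, 0.2, 0.0, -0.0]
--
```

>>> carry_out:
  commands:
    - [0.006,0,-0.007,0,0,0]
    - [0.006,0,-0.007,0,0,0]
    - [0.006,0,-0.007,0,0,0]
    - [0.005,0,-0.006,0,0,0]
    - [0,0,0,0,0,0]

```text
t: 9.72
ee_pos: [547.2, -282.0, 84.8]
orientation: [1.948, 1.588, -0.796]
ft_force: [-0.6, 1.2, -0.2]
width: 0.7
```

```bash
python3 - <<'E'
from plan import *
e=rot(B,45); p=ctrl.get_obs()['ee_pos']
# tip's upper corner = TCP+(7,7); follow circle r=113 about hinge
w=[]
for d in (5,15,25,35,45,55,65,75,85,95,103):
    a=np.radians(d); w.append((at(B,-113*np.cos(a)-7,100+113*np.sin(a)-7,25),e,1))
plan(w)
E
```

```text
t 9.72 at [ 547. -282.   85.] F [-0.6  1.2 -0.2] w 1
[-0.01, -0.001, -0.016, 1.0, 0.2, -0.3]
--
[-0.011, -0.0, -0.016, 0.0, 0.0, 0.0]
--
[-0.008, 0.0, -0.018, 0.0, 0.0, 0.0]
--
[-0.005, 0.0, -0.019, 0.0, 0.0, 0.0]
--
[-0.002, -0.0, -0.02, 0.0, 0.0, 0.0]
--
[0.002, -0.0, -0.02, 0.0, 0.0, 0.0]
--
[0.005, 0.0, -0.019, 0.0, 0.0, 0.0]
--
[0.008, -0.0, -0.018, 0.0, 0.0, 0.0]
--
[0.011, 0.0, -0.016, 0.0, 0.0, 0.0]
--
[0.014, -0.0, -0.014, 0.0, 0.0, 0.0]
--
[0.013, 0.0, -0.009, 0.0, 0.0, 0.0]
--
```

>>> carry_out:
  commands:
    - [-0.01,0,-0.016,0,0,0]
    - [-0.011,0,-0.016,0,0,0]
    - [-0.008,0,-0.018,0,0,0]

```text
t: 10.1
ee_pos: [549.2, -266.9, 143.8]
orientation: [1.949, 1.588, -0.797]
ft_force: [0.4, 0.4, -0.5]
width: 0.7
```

```bash
python3 - <<'E'
from plan import *
look('side','s4',(200,60,500,230),2.5)
e=rot(B,45); w=[]
for d in (35,45,55,65,75,85,95,103):
    a=np.radians(d); w.append((at(B,-113*np.cos(a)-7,100+113*np.sin(a)-7,25),e,1))
plan(w)
E
```

```text
t 10.15 at [ 550. -267.  146.] F [ 0.5 -0.1  0.7] w 1
[-0.002, -0.001, -0.014, 1.1, 0.3, -0.4]
--
[-0.002, -0.0, -0.02, 0.0, 0.0, 0.0]
--
[0.002, -0.0, -0.02, 0.0, 0.0, 0.0]
--
[0.005, 0.0, -0.019, 0.0, 0.0, 0.0]
--
[0.008, -0.0, -0.018, 0.0, 0.0, 0.0]
--
[0.011, 0.0, -0.016, 0.0, 0.0, 0.0]
--
[0.014, -0.0, -0.014, 0.0, 0.0, 0.0]
--
[0.013, 0.0, -0.009, 0.0, 0.0, 0.0]
--
```

View pics/s4.png

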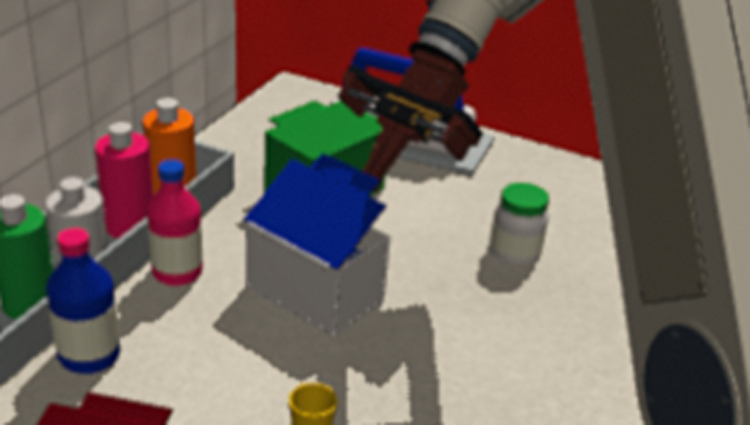

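The blue lid is up on the fingertip: its lip is at (345,170) and the plate is clearly off the rim. The tub hasn't moved and neither has the green one. I'll continue the arc.

>>> carry_out:
  commands:
    - [-0.002,0,-0.014,0,0,0]
    - [-0.002,0,-0.02,0,0,0]
    - [0.002,0,-0.02,0,0,0]
    - [0.005,0,-0.019,0,0,0]

```text
t: 10.65
ee_pos: [560.3, -210.1, 199.4]
orientation: [1.948, 1.585, -0.794]
ft_force: [0.1, -0.5, -1.3]
width: 0.4
```

```bash
python3 - <<'E'
from plan import *
e=rot(B,45); w=[]
for d in (70,78,86,93,100):
    a=np.radians(d); w.append((at(B,-110*np.cos(a)-7,100+110*np.sin(a)-7,25),e,1))
plan(w)
E
```

```text
t 10.65 at [ 560. -210.  199.] F [ 0.1 -0.5 -1.3] w 0
[0.006, 0.001, -0.002, 1.1, 0.3, -0.5]
--
[0.007, -0.0, -0.013, 0.0, 0.0, 0.0]
--
[0.009, -0.0, -0.012, 0.0, 0.0, 0.0]
--
[0.009, 0.0, -0.01, 0.0, 0.0, 0.0]
--
[0.011, -0.0, -0.008, 0.0, 0.0, 0.0]
--
```

>>> carry_out:
  commands:
    - [0.006,0,-0.002,0,0,0]
    - [0.007,0,-0.013,0,0,0]
    - [0.009,0,-0.012,0,0,0]
    - [0.009,0,-0.01,0,0,0]
    - [0.011,0,-0.008,0,0,0]
    - [0,0,0,0,0,0]
    - [0,0,0,0,0,0]
    - [0,0,0,0,0,0]

```text
t: 11.65
ee_pos: [572.8, -143.5, 200.8]
orientation: [1.947, 1.588, -0.794]
ft_force: [-0.6, 0.9, 0.3]
width: 0.4
```

```bash
python3 - <<'E'
from plan import *
look('side','s5',(200,60,500,230),2.5)
plan([(at(B,-10,205,25),rot(B,45),1)])
E
```

```text
t 11.7 at [ 573. -144.  201.] F [-0.5 -0.4 -0.7] w 0
[-0.022, 0.002, 0.016, 1.2, 0.2, -0.3]
--
```

View pics/s5.png

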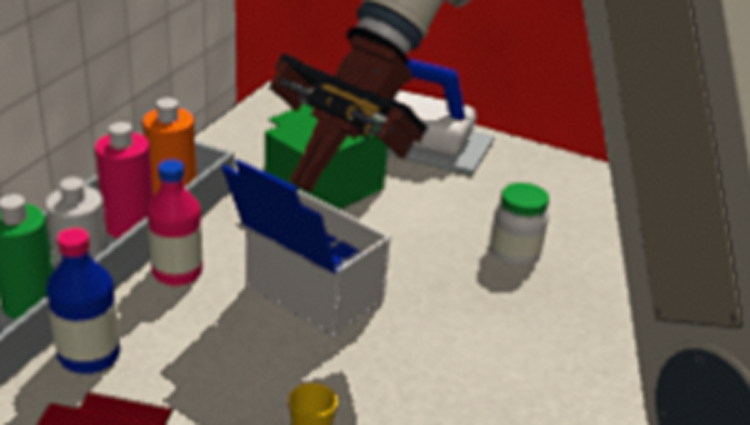

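The blue lid leans back open (top edge (230,165) to (310,205)). Now the fingers back out along their own axis.

>>> carry_out:
  commands:
    - [-0.03,0,0,0,0,0]
    - [-0.05,0,0,0,0,0]
    - [-0.05,0,0,0,0,0]
    - [-0.05,0,0,0,0,0]
    - [-0.04,0,0,0,0,0]
    - [0,0,0,0,0,0]
    - [0,0,0,0,0,0]
    - [0,0,0,0,0,0]

```text
t: 12.7
ee_pos: [537.5, -299.8, 358.4]
orientation: [1.95, 1.591, -0.799]
ft_force: [-0.1, 1.2, -0.0]
width: 0.4
```

```bash
python3 - <<'E'
from plan import *
look('side','s6',(80,60,440,360),2)
q=[at(B,0,100,-75),at(B,0,100,75),at(B,34,195,-75),at(B,34,195,75),at(B,40,218,-45),at(B,40,218,45),at(Rd,-125,106,-45),at(Rd,-125,106,45)]
print(((proj('s6',q)-[80,60])*2).round()); plan([])
E
```

```text
[[437. 176.]
 [512. 216.]
 [420. 130.]
 [500. 170.]
 [432. 125.]
 [481. 149.]
 [316. 310.]
 [384. 325.]]
t 12.75 at [ 537. -300.  358.] F [-0.6  0.1  0.1] w 0
```

View pics/s6.png

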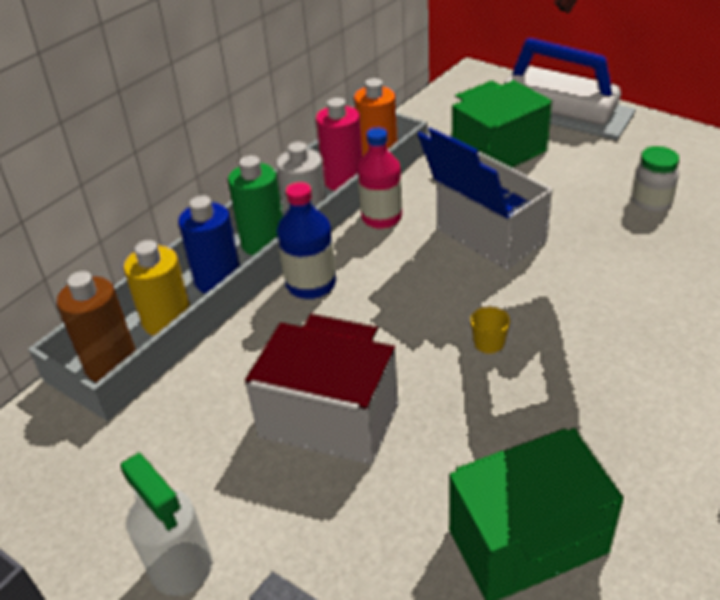

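Red lid shut, blue lid open at its stop: its edge at (420,130)–(500,200) fits the 1.9 rad prediction. Nothing else is disturbed and the arm is clear, so I'm handing in.

```bash
python3 -c "
from workcell import ctrl
print(ctrl.close_job())"
```

```text
the job is handed in; nothing more can be done
None
```

The changeover is done and handed in at about 12.8 s. I pushed the wine-red lid over from behind and it fell shut. Then I lifted the blue lid by its lip with a slanted fingertip and pushed it past upright, and it fell open.

- **Lids:** the last side picture shows the red lid flat on its rim. The blue lid leans back where the geometry predicts for about 1.9 rad, its stop.
- **Tubs and other things:** both tubs stand where they were. Nothing in view was disturbed, but the brush was mostly outside that last picture.
- **Robot:** the fingers were well clear at hand-in. The force readings at the end of each move and each check stayed within about 2 N.
- **Disagreement:** my first estimate of the red tub's front corners was 5–6 mm off. The hinge position that I pushed by fitted within 2 mm. No check failed.

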